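# Sort the trivets by the grip of their feet

### The arm

A 6-joint arm with a two-finger parallel gripper is mounted at the origin on a cart in front of the work surface, level with it; the furniture and walls round the work are solid. World frame = base frame: x ahead of the robot, y to its left, z up, the work surface at z = 0. Lengths are in m, angles in degrees, forces in N, time in s.
With the tool pointing down it reaches from about 0.3 to 0.75 m from the base axis. Payload 8.5 kg.
Tool frame: the origin (TCP) lies at the very end of the fingers, on their centre line; the grasp point (between the pads) lies 19 mm behind it; z points along the fingers, y is the line along which they close (so a half turn about z gives the same grasp; the last joint's range is limited). The gripper opens to 85 mm and grips with 20 to 120 N. Pads are 22 mm wide; open, the fingers measure 114 mm over their backs; the gripper's body (76 mm by 85 mm) begins 54 mm behind the grasp point. The pads swing forward as they close: fully open they stand 13 mm farther back than shut.
Start: joints at [-83.612, 21.807, 74.336, -0, 83.858, -12.336], TCP at [0.177, -0.521, 0.231] pointing down, gripper open.
Joint ranges: [-178.18, 178.18], [-50.72, 133.34], [12.68, 142.11], [-81.47, 261.47], [9.98, 163.14], [-165.26, 165.26]. Speed limits (degrees/s): [136.94, 136.94, 180, 180, 180, 180].

### API

Orientations are given as a 3x3 rotation matrix whose columns are the frame's x, y, z axes.
In Python, from rig import env gives the robot as it stands.
- The arm moves only by the tool move_arm, never from a script. Its argument "plan" is a list of rows, each a list of 7 numbers: the turn, a rotation vector about the tool's x, y, z in degrees, then the shift along the tool's x, y, z in cm, then the gripper command: -1 is shut, 1 is fully open, values between are in proportion. In form: [[ax, ay, az, tx, ty, tz, jaw], ...]. A call has 1 to 5 rows; each row is the pose to reach, as a shift and turn from the pose commanded when the call began, along the tool's axes at that moment; what a row does not reach only later rows make up. A row lasts 1/10 s, in which the tool goes at most 50 mm and 8.59 degrees, less where a joint would pass 70% of its speed; a pose out of reach is approached as far as the arm can. A call with a gripper value outside its range is refused whole. The fingers move at their own pace and stop on an object; "squeeze" is the grip in N (left out, the last holds). Time passes only in rows, so rows that repeat a pose let the fingers close. It gives the time, the measured TCP pose, the force, the opening and the grip force at its end, in the units of the state.
- env.observe(): the state, without advancing time (a new reading comes with each control period).
- env.get_image(name): name is "scene" or "top" or "wrist"; returns a dict with "color" (480x640x3 uint8, red, green, blue), "fov_y" (degrees; the focal length in pixels is half the picture's height over the tangent of half this angle, whatever the lens; pixels are square), "cx", "cy" (the principal point, pixels), "R" (3x3) and "t" (3): a world point X has camera coordinates R X + t. Camera axes: x right, y down, z forward; pixel columns grow to the right and rows downward; lengths in m; the calibration is good to about 2 mm. The wrist camera is an equidistant fisheye: a pixel r from the principal point sees the ray r / f radians off the axis. A picture is of the moment at which its call begins. There is no depth.
- env.close_job(): hands the job in; it is judged then, once.
Trained networks look in a picture, given as the dict that the camera call returned (one of the last four; its "shot" number tells which), for a name from the list of things; names that differ only in an ending like _2 or _b are one class to them, and where a whole thing is asked for, a point or a joint stands for the part that bears it (a point fixed in the world has none). Each returns a list of dicts, best first, with "conf" (0 to 1); they miss things now and then, are a little off and sometimes report something else, mostly with a low value. They report only what shows in the picture. A call takes as long as a camera call.
- env.outline_of(target, picture): "mask" (480x640 bool, what is visible of it) and "bbox" ([centre column, centre row, width, height] in pixels, round what is visible of it).
- env.tip_of(target, picture): "pixel" ([column, row] in pixels: a listed point, or the origin of a listed thing).
The state is a dict: "time_s": time; "q": joint angles; "qvel": joint speeds; "joint_efforts": joint torques, N m; "position": TCP position; "tool_rot": TCP orientation; "ft_force": force on the tool from outside, world axes, zero at the start; "wrist_torque": the same for the moment, N m; "grip_width": finger opening in m; "gripper_force": force on a finger pad.
Only numpy, scipy, OpenCV 4.12 (cv2) and the standard library are available. Lean on these libraries where they do the work, as an engineer would, in place of code of your own. Each camera call takes 0.05 s, during which the arm holds its last target. There are 200 camera calls.

### The job

Some of these three look-alike iron trivets have lost the grip of their feet, which shows only in how hard they drag. Drag each one along the worktop to feel it: slide the ones that grip up against the rail with the row of dowels, and the slippery ones up against the plain rail, side by side on the worktop. Slide them, do not lift them, and leave the two boxes and the jar where they are.

Things in the scene. Friction and masses are not known exactly. Their poses are not given: they have to be found in the camera images.
- trivet_1_center (a point): Centre of one of three look-alike dark cast-iron ring trivets lying flat: 92 mm across, 18 mm high, round hole 46 mm across through the middle, clear to the worktop, where shut fingertips fit and can drag it. The 23 mm wide ring begins 4 mm above the worktop, on four stub feet. This point is on the axis, 11 mm above the underside; z up, its yaw means nothing.
- trivet_2_center (a point): Centre of one of three look-alike dark cast-iron ring trivets lying flat: 92 mm across, 18 mm high, round hole 46 mm across through the middle, clear to the worktop, where shut fingertips fit and can drag it. The 23 mm wide ring begins 4 mm above the worktop, on four stub feet. This point is on the axis, 11 mm above the underside; z up, its yaw means nothing.
- trivet_3_center (a point): Centre of one of three look-alike dark cast-iron ring trivets lying flat: 92 mm across, 18 mm high, round hole 46 mm across through the middle, clear to the worktop, where shut fingertips fit and can drag it. The 23 mm wide ring begins 4 mm above the worktop, on four stub feet. This point is on the axis, 11 mm above the underside; z up, its yaw means nothing.
- trivet_1: Same trivet as point trivet_1_center; origin on the axis at its underside. 0.5 to 0.7 kg. Its feet either grip (5 to 11 N of level force keeps it sliding) or are worn slick (0.5 to 1.3 N); only the drag tells which, the number in its name does not. Of the three, at least one grips and at least one is slick.
- trivet_2: Same trivet as point trivet_2_center; origin on the axis at its underside. 0.5 to 0.7 kg. Its feet either grip (5 to 11 N of level force keeps it sliding) or are worn slick (0.5 to 1.3 N); only the drag tells which, the number in its name does not. Of the three, at least one grips and at least one is slick.
- trivet_3: Same trivet as point trivet_3_center; origin on the axis at its underside. 0.5 to 0.7 kg. Its feet either grip (5 to 11 N of level force keeps it sliding) or are worn slick (0.5 to 1.3 N); only the drag tells which, the number in its name does not. Of the three, at least one grips and at least one is slick.
- peg_rail: Rail with dowels, fixed, along x (yaw within 4 degrees), left or right of the trivets (the two rails change sides): a wooden bar 320 mm long, 20 mm thick, 24 mm high, with a row of eight upright 10 mm dowels along its top, 66 mm high in all. The origin is the middle of its underside, x runs along it, y across it (long faces at y = +-10 mm), z up. A trivet that touches its face has its centre 56 mm from the rail's middle line.
- plain_rail: Plain rail, fixed, along x (yaw within 4 degrees), left or right of the trivets (the two rails change sides): a wooden bar 320 mm long, 20 mm thick, 24 mm high with nothing on top. The origin is the middle of its underside, x runs along it, y across it (long faces at y = +-10 mm), z up. A trivet that touches its face has its centre 56 mm from the rail's middle line.
- tea_box: Bystander, loose, to be left where it is: reddish-brown carton 102x53x60 mm on the worktop behind the trivets, left; origin under its centre.
- spice_jar: Bystander, loose, to be left where it is: spice jar with a red cap, 42 mm across, 108 mm high, on the worktop behind the trivets; origin under its centre.
- small_box: Bystander, loose, to be left where it is: green carton 107x55x52 mm at the front edge of the worktop, right of the work; origin under its centre.

How it is judged:
By the outcome, as a careful person would: the job done as asked, in the order asked, and still so for the second after the job is handed in, with the robot touching nothing.
It also fails if it takes over 67 s, if anything falls off the work surface, if the arm or the gripper's body presses on something with over 40 N, if the wrist force passes 120 N, or if a joint passes its speed limit or range.

## Working session

There is one attempt and no reset: what is moved stays moved. The work goes in short steps, Python scripts to look and compute and a tool call to move; the robot and the scene stay as the last step left them, time stands still between calls to the robot, and variables do not carry over. Pictures are saved under pics/ and viewed, at most 10 in all, crops included, and the job is handed in when it is done.

Besides the shell and the picture viewer there is one more tool, called after "Request:" as name([rows], argument=value, ...), one row to a line, values as JSON. move_arm: Moves the arm, as the interface text tells. Its arguments: {"type":"object","properties":{"plan":{"type":"array"},"squeeze":{"type":"number"}},"required":["plan"]}

```bash
ls; mkdir -p pics; cat > h.py <<'E'
import numpy as np, cv2
from rig import env
def ground(p,uv,z):
    f=240/np.tan(np.radians(p["fov_y"])/2); R=np.array(p["R"]);t=np.array(p["t"])
    d=R.T@np.array([(uv[0]-p["cx"])/f,(uv[1]-p["cy"])/f,1]); c=-R.T@t
    return c+d*(z-c[2])/d[2]
def proj(p,X):
    f=240/np.tan(np.radians(p["fov_y"])/2); c=np.array(p["R"])@X+np.array(p["t"])
    return f*c[0]/c[2]+p["cx"],f*c[1]/c[2]+p["cy"]
E
python3 - <<'E'
from h import *
s=env.observe(); print(s)
for n in["top","scene"]:
    p=env.get_image(n); cv2.imwrite(f"pics/{n}0.png",p["color"][:,:,::-1])
    print(n,p["fov_y"],-np.array(p["R"]).T@np.array(p["t"]))
    for k,z in [("trivet_1_center",.011),("peg_rail",0),("plain_rail",0),("tea_box",0),("spice_jar",0),("small_box",0)]:
        for r in env.tip_of(k,p)[:4]: print(k,round(r["conf"],2),np.round(r["pixel"]),ground(p,r["pixel"],z).round(4))
E
```

```text
pics
{'time_s': 0.0, 'q': array([-8.36116697e+01,  2.18427142e+01,  7.43874320e+01,  7.57764569e-04,
        8.38593051e+01, -1.23354365e+01]), 'qvel': array([-0.04818719, -0.00939721, -0.04382505,  0.0675685 , -0.0553334 ,
        0.07844826]), 'joint_efforts': array([ 2.99851126e-04, -4.48458946e+01, -2.31282502e+01, -8.86669341e-05,
        4.76228044e-03,  2.81831382e-05]), 'position': array([ 0.17652185, -0.52057321,  0.23067987]), 'tool_rot': array([[ 9.47077688e-01,  3.21004404e-01, -1.60643447e-04],
       [ 3.21004257e-01, -9.47076478e-01,  1.55298774e-03],
       [ 3.46374272e-04, -1.52236726e-03, -9.99998781e-01]]), 'ft_force': array([ 0.06803609, -0.44602892,  0.09497332]), 'wrist_torque': array([-0.00432046,  0.01428463,  0.04597643]), 'gripper_force': 0.0, 'grip_width': 0.08568405126931404}
top 45.32036473651108 [ 0.10876929 -0.1325779   1.59401033]
trivet_1_center 0.65 [266. 275.] [0.4387 0.1082 0.011 ]
peg_rail 0.73 [386. 265.] [ 0.5434 -0.2199  0.    ]
plain_rail 0.58 [205. 228.] [0.5403 0.3169 0.    ]
tea_box 0.67 [257. 168.] [0.7559 0.2156 0.    ]
spice_jar 0.55 [301. 175.] [0.7635 0.0816 0.    ]
small_box 0.93 [437. 331.] [ 0.3883 -0.3922  0.    ]
scene 43.540731124620585 [-0.26441088  0.80028197  1.13386826]
trivet_1_center 0.67 [322. 304.] [0.4318 0.1086 0.011 ]
peg_rail 0.8 [378. 223.] [ 0.5389 -0.2273  0.    ]
plain_rail 0.74 [221. 331.] [0.55   0.3305 0.    ]
tea_box 0.93 [204. 264.] [0.7634 0.2208 0.    ]
spice_jar 0.62 [241. 240.] [0.7635 0.0919 0.    ]
small_box 0.71 [458. 222.] [ 0.3767 -0.3927  0.    ]
```

View pics/top0.png

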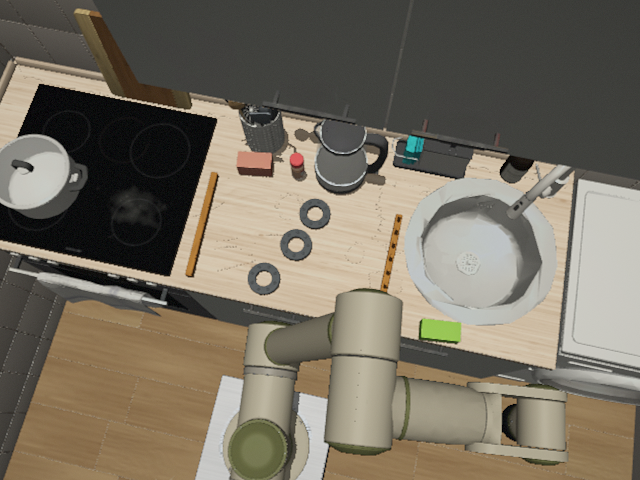

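```bash
python3 - <<'E'
from h import *
p=env.get_image("top")
for k,z in [("trivet_1",.018),("peg_rail",.024),("plain_rail",.024)]:
    for r in env.outline_of(k,p)[:5]:
        m=r["mask"].astype(np.uint8); c=max(cv2.findContours(m,0,2)[0],key=cv2.contourArea)
        pts=np.float32([ground(p,q[0],z)[:2] for q in c])
        if "rail" in k: print(k,r["conf"],cv2.minAreaRect(pts),r["bbox"])
        else: print(k,r["conf"],cv2.minEnclosingCircle(pts),r["bbox"])
E
```

```text
trivet_1 0.9 ((0.64588862657547, 0.010948860086500645), 0.04715832695364952) [313.9, 214.7, 34.8, 27.5]
trivet_1 0.64 ((0.5431458353996277, 0.043693531304597855), 0.046499233692884445) [294.9, 245.6, 35.1, 31.1]
trivet_1 0.55 ((0.42729586362838745, 0.10963636636734009), 0.04566556215286255) [262.6, 278.6, 32.5, 25.3]
peg_rail 0.71 ((0.5783215761184692, -0.22635382413864136), (0.2313135713338852, 0.024305662140250206), 0.36534950137138367) [390.2, 253.9, 20.4, 77.9]
plain_rail 0.71 ((0.546899676322937, 0.32046717405319214), (0.3178666830062866, 0.02607731521129608), 2.709129810333252) [202.8, 225.6, 30.1, 99.6]
plain_rail 0.5 ((0.4260162115097046, 0.10949419438838959), (0.08870454132556915, 0.09262003004550934), 12.335622787475586) [263.5, 278.1, 33.0, 27.6]
```

The picture shows the trivets at (315,213), (296,244) and (264,278). The plain rail is on the left at (202,225) and the peg rail is on the right at (392,253), so the networks agree with it. I'll start with the far trivet.

Request:
move_arm([
  [0,0,6,4,-2.3,0,-1],
  [0,0,12,8,-4.6,0,-1],
  [0,0,18.7,12,-7,0,-1],
  [0,0,18.7,16,-9.3,0,-1],
  [0,0,18.7,20,-11.5,0,-1],
], squeeze=20)

```text
time_s: 1.4
position: [0.3299, -0.3462, 0.2315]
tool_rot: [[1.0, -0.0, 0.0], [-0.0, -1.0, -0.0], [0.0, 0.0, -1.0]]
ft_force: [-0.3, -0.6, 0.3]
grip_width: 0.0123
gripper_force: 0.0
```

Request:
move_arm([
  [0,0,0,3.3,-3.6,0,-1],
  [0,0,0,6.6,-7.2,0,-1],
  [0,0,0,9.8,-10.8,1,-1],
  [0,0,0,13,-14.4,2,-1],
  [0,0,0,16,-18,3,-1],
])

```text
time_s: 1.9
position: [0.4902, -0.166, 0.2011]
tool_rot: [[1.0, 0.001, 0.001], [0.001, -1.0, -0.0], [0.001, 0.0, -1.0]]
ft_force: [-0.3, -1.8, 0.2]
grip_width: -0.0002
gripper_force: 0.0
```

Request:
move_arm([
  [0,0,0,3.2,-3.6,1,-1],
  [0,0,0,6.4,-7.2,2,-1],
  [0,0,0,9.6,-10.8,3,-1],
  [0,0,0,12.6,-14.4,4,-1],
  [0,0,0,15.6,-17.8,5,-1],
])

```text
time_s: 2.4
position: [0.6459, 0.0123, 0.1509]
tool_rot: [[1.0, 0.001, 0.0], [0.001, -1.0, -0.0], [0.0, 0.0, -1.0]]
ft_force: [1.0, -1.3, 0.2]
grip_width: -0.0001
gripper_force: 0.0
```

```bash
cat >> h.py <<'E'
def wground(p,uv,z):
    f=240/np.tan(np.radians(p["fov_y"])/2); R=np.array(p["R"]);t=np.array(p["t"])
    v=np.array([uv[0]-p["cx"],uv[1]-p["cy"]]); r=np.hypot(*v); a=r/f
    d=R.T@np.array([*(np.sin(a)*v/max(r,1e-9)),np.cos(a)]); c=-R.T@t
    return c+d*(z-c[2])/d[2]
def circ(p,r,g=wground):
    c=max(cv2.findContours(r["mask"].astype(np.uint8),0,2)[0],key=cv2.contourArea)
    pts=np.float32([g(p,q[0],.018)[:2] for q in c]); return cv2.minEnclosingCircle(pts)
E
python3 - <<'E'
from h import *
p=env.get_image("wrist"); cv2.imwrite("pics/w1.png",p["color"][:,:,::-1])
print(env.observe()["position"])
for r in env.outline_of("trivet_1",p)[:4]: print(r["conf"],r["bbox"],circ(p,r))
for r in env.tip_of("trivet_1_center",p)[:4]: print(r["conf"],r["pixel"],wground(p,r["pixel"],.011))
E
```

```text
[0.64818158 0.01717658 0.14845623]
0.58 [312.8, 219.8, 117.6, 109.4] ((0.649126410484314, 0.014369886368513107), 0.04633920267224312)
0.56 [268.1, 316.1, 77.5, 71.6] ((0.5626637935638428, 0.05587584897875786), 0.04410983994603157)
0.51 [213.8, 402.6, 18.5, 12.7] ((0.4614540934562683, 0.11970725655555725), 0.01583295874297619)
```

View pics/w1.png

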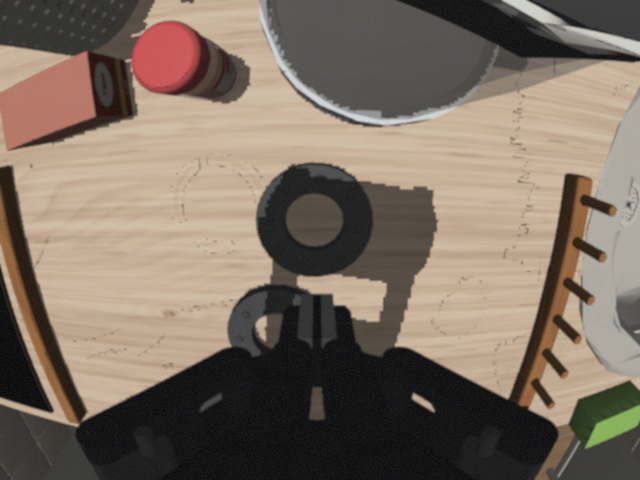

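```bash
python3 - <<'E'
from h import *
s=env.observe(); print(s["position"],s["q"].round(1),s["ft_force"])
p=env.get_image("wrist"); R=np.array(p["R"]); print("cam",-R.T@np.array(p["t"]),R[2])
for uv in [(380,124),(290,90),(270,20),(500,50)]: print(uv,wground(p,uv,0),wground(p,uv,.1))
for uv in [(568,177),(514,400),(12,168),(85,415)]: print("rail",uv,wground(p,uv,.024))
E
```

```text
[0.64544374 0.01248448 0.14982771] [-9.4 35.  65.1  0.  80.  80.4] [-0.84693374 -0.24660274 -0.70335211]
cam [0.72624583 0.01221315 0.29108354] [-0.31653878 -0.00105293 -0.94857898]
(380, 124) [ 0.72380173 -0.03703317  0.        ] [ 0.72464139 -0.02011489  0.1       ]
(290, 90) [0.74948904 0.03278002 0.        ] [0.74150397 0.02571439 0.1       ]
(270, 20) [0.80682664 0.04853833 0.        ] [0.77914359 0.03605903 0.1       ]
(500, 50) [ 0.79505674 -0.13934163  0.        ] [ 0.77141716 -0.0872759   0.1       ]
rail (568, 177) [ 0.69400492 -0.20217423  0.024     ]
rail (514, 400) [ 0.45311518 -0.20439062  0.024     ]
rail (12, 168) [0.70551204 0.29515327 0.024     ]
rail (85, 415) [0.41259254 0.28978765 0.024     ]
```

View pics/scene0.png

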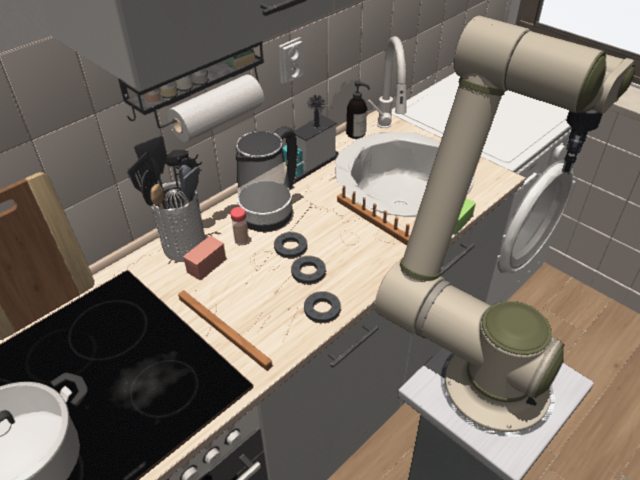

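Request:
move_arm([
  [0,0,0,0.2,-0.1,4,-1],
  [0,0,0,0.2,-0.1,8,-1],
  [0,0,0,0.2,-0.1,11,-1],
  [0,0,0,0.2,-0.1,12.3,-1],
  [0,0,0,0.2,-0.1,12.3,-1],
])

```text
time_s: 3.1
position: [0.6461, 0.0105, 0.0276]
tool_rot: [[1.0, -0.001, -0.002], [-0.001, -1.0, 0.0], [-0.002, -0.0, -1.0]]
ft_force: [-0.0, -1.0, 0.0]
grip_width: -0.0001
gripper_force: 0.0
```

Request:
move_arm([
  [0,0,0,0,0,0.5,-1],
  [0,0,0,0,0,1,-1],
  [0,0,0,0,0,1.5,-1],
  [0,0,0,0,0,2,-1],
  [0,0,0,0,0,2,-1],
])

```text
time_s: 3.6
position: [0.6466, 0.0114, 0.0077]
tool_rot: [[1.0, 0.001, -0.001], [0.001, -1.0, 0.0], [-0.001, -0.0, -1.0]]
ft_force: [-0.9, -0.3, 0.4]
grip_width: -0.0002
gripper_force: 0.0
```

Request:
move_arm([
  [0,0,0,0,-0.6,0,-1],
  [0,0,0,0,-1.2,0,-1],
  [0,0,0,0,-1.8,0,-1],
  [0,0,0,0,-2.4,0,-1],
  [0,0,0,0,-3,0,-1],
])

```text
time_s: 4.1
position: [0.647, 0.0416, 0.0085]
tool_rot: [[1.0, 0.001, 0.0], [0.001, -1.0, -0.001], [0.0, 0.001, -1.0]]
ft_force: [0.4, -4.4, 0.0]
grip_width: -0.0001
gripper_force: 1.9
```

Request:
move_arm([
  [0,0,0,0,-0.6,0,-1],
  [0,0,0,0,-1.2,0,-1],
  [0,0,0,0,-1.8,0,-1],
])

```text
time_s: 4.4
position: [0.6469, 0.0598, 0.0084]
tool_rot: [[1.0, 0.0, 0.0], [0.0, -1.0, -0.0], [0.0, 0.0, -1.0]]
ft_force: [0.3, -4.6, 1.4]
grip_width: 0.0001
gripper_force: 2.2
```

That drag took about 4.5 N, so this trivet grips. I'll take it right, to the peg rail.

Request:
move_arm([
  [0,0,0,0,1.0,0,-1],
  [0,0,0,0,3,0,-1],
  [0,0,0,0,5.5,0,-1],
  [0,0,0,0,8,0,-1],
  [0,0,0,0,10.5,0,-1],
])

```text
time_s: 4.9
position: [0.6466, -0.0456, 0.0082]
tool_rot: [[1.0, 0.001, -0.001], [0.001, -1.0, 0.003], [-0.001, -0.003, -1.0]]
ft_force: [-0.0, 4.3, 0.1]
grip_width: 0.0001
gripper_force: 2.0
```

Request:
move_arm([
  [0,0,0,0,2.5,0,-1],
  [0,0,0,0,5,0,-1],
  [0,0,0,0,7,0,-1],
  [0,0,0,0,8.5,0,-1],
  [0,0,0,0,9.5,0,-1],
])

```text
time_s: 5.4
position: [0.6468, -0.1414, 0.0081]
tool_rot: [[1.0, -0.0, -0.0], [-0.0, -1.0, 0.001], [-0.0, -0.001, -1.0]]
ft_force: [-0.3, 4.0, -0.3]
grip_width: 0.0001
gripper_force: 2.0
```

Request:
move_arm([
  [0,0,0,0,0.3,0,-1],
  [0,0,0,0,0.6,0,-1],
  [0,0,0,0,0.9,0,-1],
  [0,0,0,0,1.2,0,-1],
  [0,0,0,0,1.5,0,-1],
])

```text
time_s: 5.9
position: [0.647, -0.1555, 0.0082]
tool_rot: [[1.0, 0.001, -0.0], [0.001, -1.0, 0.0], [-0.0, -0.0, -1.0]]
ft_force: [1.5, 3.8, -0.5]
grip_width: 0.0004
gripper_force: 1.5
```

Request:
move_arm([
  [0,0,0,0,0.2,0,-1],
  [0,0,0,0,0.4,0,-1],
  [0,0,0,0,0.6,0,-1],
  [0,0,0,0,0.7,0,-1],
])

```text
time_s: 6.3
position: [0.647, -0.1628, 0.0083]
tool_rot: [[1.0, 0.0, 0.0], [0.0, -1.0, -0.0], [0.0, 0.0, -1.0]]
ft_force: [-0.1, 4.0, -1.6]
grip_width: 0.0002
gripper_force: 1.5
```

Request:
move_arm([
  [0,0,0,0,0.15,0,-1],
  [0,0,0,0,0.3,0,-1],
  [0,0,0,0,0.4,0,-1],
])

```text
time_s: 6.6
position: [0.647, -0.1668, 0.0083]
tool_rot: [[1.0, 0.0, 0.0], [0.0, -1.0, -0.0], [0.0, 0.0, -1.0]]
ft_force: [-0.2, 3.6, -0.3]
grip_width: 0.0001
gripper_force: 1.5
```

Request:
move_arm([
  [0,0,0,0,0.1,0,-1],
  [0,0,0,0,0.2,0,-1],
  [0,0,0,0,0.3,0,-1],
])

```text
time_s: 6.9
position: [0.647, -0.1697, 0.0083]
tool_rot: [[1.0, 0.0, 0.0], [0.0, -1.0, 0.0], [0.0, -0.0, -1.0]]
ft_force: [0.3, 4.3, -0.3]
grip_width: -0.0001
gripper_force: 1.5
```

```bash
python3 - <<'E'
from h import *
p=env.get_image("wrist"); cv2.imwrite("pics/w2.png",p["color"][:,:,::-1]); s=env.observe();print(s["position"],s["ft_force"])
for r in env.outline_of("trivet_1",p)[:4]: print(r["conf"],r["bbox"],circ(p,r))
E
```

```text
[ 0.64698487 -0.16987853  0.00832483] [ 0.36852651  2.97789686 -0.49778667]
0.79 [38.9, 411.0, 75.7, 101.3] ((0.5551095604896545, 0.03671902418136597), 0.055899668484926224)
0.64 [294.6, 305.2, 213.8, 185.9] ((0.6503609418869019, -0.15989434719085693), 0.0455046072602272)
0.56 [25.6, 464.4, 48.7, 31.2] ((0.45646896958351135, 0.0989808589220047), 0.0544687919318676)
```

View pics/w2.png

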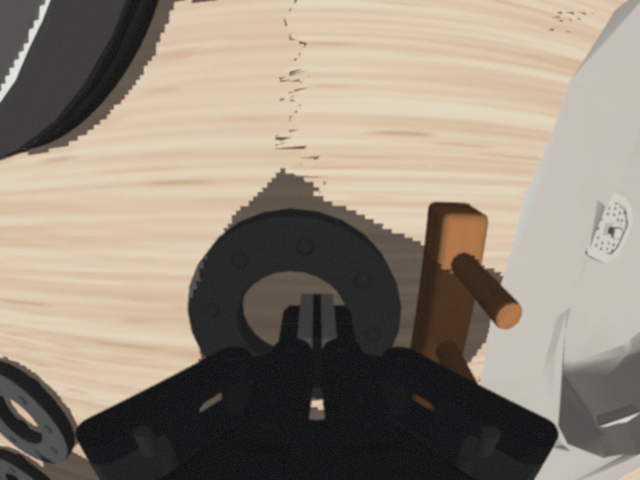

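The image shows the ring's right edge at about column 400 and the rail face at about 418, which leaves a gap of roughly 8 mm. I'll keep pushing.

Request:
move_arm([
  [0,0,0,0,0.2,0,-1],
  [0,0,0,0,0.4,0,-1],
  [0,0,0,0,0.6,0,-1],
  [0,0,0,0,0.7,0,-1],
])

```text
time_s: 7.4
position: [0.647, -0.1769, 0.0084]
tool_rot: [[1.0, 0.0, 0.0], [0.0, -1.0, -0.0], [0.0, 0.0, -1.0]]
ft_force: [0.4, 3.5, -0.6]
grip_width: -0.0002
gripper_force: 1.6
```

Request:
move_arm([
  [0,0,0,0,0.1,0,-1],
  [0,0,0,0,0.2,0,-1],
])

```text
time_s: 7.6
position: [0.647, -0.1787, 0.0083]
tool_rot: [[1.0, 0.0, -0.0], [0.0, -1.0, 0.0], [-0.0, -0.0, -1.0]]
ft_force: [-0.4, 4.0, -0.5]
grip_width: 0.0001
gripper_force: 1.6
```

Request:
move_arm([
  [0,0,0,0,0.1,0,-1],
  [0,0,0,0,0.2,0,-1],
])

```text
time_s: 7.8
position: [0.6469, -0.1801, 0.0082]
tool_rot: [[1.0, 0.0, -0.0], [0.0, -1.0, 0.001], [-0.0, -0.001, -1.0]]
ft_force: [1.2, 8.5, -0.3]
grip_width: -0.0003
gripper_force: 3.8
```

Request:
move_arm([
  [0,0,0,0,0.1,0,-1],
  [0,0,0,0,0.2,0,-1],
])

```text
time_s: 8.0
position: [0.6469, -0.1805, 0.0082]
tool_rot: [[1.0, 0.001, -0.001], [0.001, -1.0, 0.004], [-0.001, -0.004, -1.0]]
ft_force: [0.5, 14.8, 1.7]
grip_width: 0.0001
gripper_force: 7.0
```

Request:
move_arm([
  [0,0,0,0,-1.0,0,-1],
  [0,0,0,0,-1.0,-1,-1],
  [0,0,0,0,-1.0,-4,-1],
  [0,0,0,-0.5,-1.5,-8,-1],
  [0,0,0,-2.5,-5,-11,-1],
])

```text
time_s: 8.5
position: [0.6235, -0.1362, 0.1212]
tool_rot: [[1.0, -0.003, 0.005], [-0.003, -1.0, -0.004], [0.005, 0.004, -1.0]]
ft_force: [0.7, 0.3, 1.7]
grip_width: 0.0002
gripper_force: 0.0
```

Request:
move_arm([
  [0,0,0,-2,-4,0,-1],
  [0,0,0,-4,-8,0,-1],
  [0,0,0,-6,-12,0,-1],
  [0,0,0,-7.5,-16,0,-1],
  [0,0,0,-7.7,-17.8,0,-1],
])

```text
time_s: 9.0
position: [0.5436, 0.0473, 0.1195]
tool_rot: [[1.0, 0.002, 0.001], [0.002, -1.0, -0.001], [0.001, 0.001, -1.0]]
ft_force: [0.5, -1.1, 0.1]
grip_width: 0.0001
gripper_force: 0.0
```

```bash
python3 - <<'E'
from h import *
p=env.get_image("wrist"); s=env.observe();print(s["position"],s["ft_force"])
for r in env.outline_of("trivet_1",p)[:4]: print(r["conf"],r["bbox"],circ(p,r))
for r in env.tip_of("trivet_1_center",p)[:4]: print(r["conf"],r["pixel"],wground(p,r["pixel"],.011))
E
```

```text
[0.54407262 0.04858403 0.11957259] [-0.54318647  2.52245208 -0.15347113]
0.91 [582.4, 113.8, 91.8, 108.9] ((0.647503674030304, -0.1645272672176361), 0.049899738281965256)
0.9 [317.9, 228.6, 129.8, 122.0] ((0.5467097759246826, 0.04620738700032234), 0.04623523727059364)
0.6 [233.7, 357.4, 89.8, 86.9] ((0.44931572675704956, 0.11680518090724945), 0.04420849680900574)
```

Request:
move_arm([
  [0,0,0,0.2,0,4,-1],
  [0,0,0,0.2,0,7.5,-1],
  [0,0,0,0.2,0,9.2,-1],
  [0,0,0,0.2,0,10.3,-1],
  [0,0,0,0.2,0,11.2,-1],
])

```text
time_s: 9.65
position: [0.5477, 0.044, 0.0059]
tool_rot: [[1.0, -0.001, 0.001], [-0.001, -1.0, -0.0], [0.001, 0.0, -1.0]]
ft_force: [0.1, 0.2, 0.7]
grip_width: 0.0001
gripper_force: 0.0
```

Request:
move_arm([
  [0,0,0,0,-0.6,0,-1],
  [0,0,0,0,-1.2,0,-1],
  [0,0,0,0,-1.8,0,-1],
  [0,0,0,0,-2.4,0,-1],
  [0,0,0,0,-3,0,-1],
])

```text
time_s: 10.15
position: [0.5473, 0.0757, 0.0067]
tool_rot: [[1.0, 0.001, 0.001], [0.001, -1.0, -0.0], [0.001, 0.0, -1.0]]
ft_force: [-0.6, -2.3, 1.2]
grip_width: 0.0
gripper_force: 1.2
```

Request:
move_arm([
  [0,0,0,0,-0.6,0,-1],
  [0,0,0,0,-1.2,0,-1],
  [0,0,0,0,-1.8,0,-1],
])

```text
time_s: 10.45
position: [0.5472, 0.0936, 0.0064]
tool_rot: [[1.0, 0.001, 0.001], [0.001, -1.0, -0.0], [0.001, 0.0, -1.0]]
ft_force: [-0.5, -2.6, 4.4]
grip_width: 0.0
gripper_force: 1.8
```

Request:
move_arm([
  [0,0,0,0,-0.6,0,-1],
  [0,0,0,0,-1.2,0,-1],
  [0,0,0,0,-1.8,0,-1],
])

```text
time_s: 10.75
position: [0.5468, 0.1117, 0.006]
tool_rot: [[1.0, 0.0, -0.0], [0.0, -1.0, 0.0], [-0.0, -0.0, -1.0]]
ft_force: [0.8, -2.2, 1.3]
grip_width: 0.0001
gripper_force: 1.1
```

About 2.3 N is ambiguous, and there is some vertical force that may be the tips rubbing the worktop. I'll raise 4 mm and drag in both directions.

Request:
move_arm([
  [0,0,0,0,0,-0.4,-1],
  [0,0,0,0,-0.6,-0.4,-1],
  [0,0,0,0,-1.2,-0.4,-1],
  [0,0,0,0,-1.8,-0.4,-1],
  [0,0,0,0,-2.4,-0.4,-1],
])

```text
time_s: 11.25
position: [0.547, 0.1356, 0.0103]
tool_rot: [[1.0, 0.0, 0.0], [0.0, -1.0, -0.0], [0.0, 0.0, -1.0]]
ft_force: [0.8, -1.8, 3.3]
grip_width: 0.0001
gripper_force: 1.3
```

Request:
move_arm([
  [0,0,0,0,0.6,0,-1],
  [0,0,0,0,1.4,0,-1],
  [0,0,0,0,2.2,0,-1],
  [0,0,0,0,3,0,-1],
  [0,0,0,0,3.6,0,-1],
])

```text
time_s: 11.75
position: [0.5469, 0.0982, 0.0101]
tool_rot: [[1.0, -0.001, -0.0], [-0.001, -1.0, 0.0], [-0.0, -0.0, -1.0]]
ft_force: [0.3, 1.1, -0.1]
grip_width: -0.0002
gripper_force: 0.6
```

Request:
move_arm([
  [0,0,0,0,0.6,0,-1],
  [0,0,0,0,1.2,0,-1],
  [0,0,0,0,1.8,0,-1],
])

```text
time_s: 12.05
position: [0.5469, 0.0807, 0.0102]
tool_rot: [[1.0, 0.0, -0.0], [0.0, -1.0, 0.0], [-0.0, -0.0, -1.0]]
ft_force: [-0.3, 2.4, -0.3]
grip_width: 0.0002
gripper_force: 0.7
```

Request:
move_arm([
  [0,0,0,0,0.6,0,-1],
])

```text
time_s: 12.15
position: [0.547, 0.0747, 0.0102]
tool_rot: [[1.0, 0.0, -0.0], [0.0, -1.0, 0.0], [-0.0, -0.0, -1.0]]
ft_force: [1.0, 2.6, -0.9]
grip_width: -0.0002
gripper_force: 0.7
```

Request:
move_arm([
  [0,0,0,0,0.6,0,-1],
])

```text
time_s: 12.25
position: [0.5469, 0.0687, 0.0102]
tool_rot: [[1.0, 0.0, -0.0], [0.0, -1.0, 0.0], [-0.0, -0.0, -1.0]]
ft_force: [0.6, 1.5, -1.1]
grip_width: 0.0002
gripper_force: 0.7
```

Request:
move_arm([
  [0,0,0,0,-1.0,0,-1],
  [0,0,0,0,-1.0,-2,-1],
  [0,0,0,0,-1.0,-5,-1],
  [0,0,0,-3,-2,-8.5,-1],
  [0,0,0,-6.5,-3,-11,-1],
])

```text
time_s: 12.75
position: [0.4821, 0.0997, 0.1218]
tool_rot: [[1.0, 0.0, 0.002], [0.0, -1.0, -0.0], [0.002, 0.0, -1.0]]
ft_force: [0.1, 0.5, 0.2]
grip_width: 0.0004
gripper_force: 0.0
```

Request:
move_arm([
  [0,0,0,-3,-1,0,-1],
  [0,0,0,-5,-1.3,0,-1],
  [0,0,0,-5,-1.3,0,-1],
])

```text
time_s: 13.05
position: [0.4297, 0.1131, 0.1206]
tool_rot: [[1.0, 0.002, -0.001], [0.002, -1.0, -0.0], [-0.001, 0.0, -1.0]]
ft_force: [0.0, -0.3, 0.0]
grip_width: 0.0003
gripper_force: 0.0
```

```bash
python3 - <<'E'
from h import *
p=env.get_image("wrist"); s=env.observe();print(s["position"],s["ft_force"])
for r in env.outline_of("trivet_1",p)[:4]: print(r["conf"],r["bbox"],circ(p,r))
E
```

```text
[0.43158665 0.11270122 0.12060754] [ 0.95322528 -0.28850177  0.02336927]
0.79 [617.4, 26.4, 41.3, 50.4] ((0.6150776147842407, -0.13753725588321686), 0.030906006693840027)
0.71 [371.6, 67.5, 137.2, 135.1] ((0.5460251569747925, 0.07809189707040787), 0.04552789032459259)
0.63 [315.1, 234.7, 126.8, 124.0] ((0.4303179085254669, 0.11158085614442825), 0.046560484915971756)
```

Request:
move_arm([
  [0,0,0,0,0,4,-1],
  [0,0,0,0,0,7.5,-1],
  [0,0,0,0,0,9.2,-1],
  [0,0,0,0,0,10.3,-1],
  [0,0,0,0,0,11.1,-1],
])

```text
time_s: 13.65
position: [0.433, 0.1119, 0.008]
tool_rot: [[1.0, -0.0, -0.001], [-0.0, -1.0, -0.0], [-0.001, 0.0, -1.0]]
ft_force: [0.9, 0.2, -0.2]
grip_width: -0.0002
gripper_force: 0.0
```

Request:
move_arm([
  [0,0,0,0,-0.6,0,-1],
  [0,0,0,0,-1.2,0,-1],
  [0,0,0,0,-1.8,0,-1],
  [0,0,0,0,-2.4,0,-1],
  [0,0,0,0,-3,0,-1],
])

```text
time_s: 14.15
position: [0.4321, 0.1426, 0.0095]
tool_rot: [[1.0, 0.001, 0.001], [0.001, -1.0, -0.0], [0.001, 0.0, -1.0]]
ft_force: [0.9, -4.3, -0.9]
grip_width: 0.0001
gripper_force: 1.8
```

Request:
move_arm([
  [0,0,0,0,-0.6,0,-1],
])

```text
time_s: 14.25
position: [0.4321, 0.1486, 0.0095]
tool_rot: [[1.0, 0.001, 0.001], [0.001, -1.0, -0.0], [0.001, 0.0, -1.0]]
ft_force: [0.1, -4.6, 0.4]
grip_width: -0.0
gripper_force: 2.2
```

Request:
move_arm([
  [0,0,0,0,-0.6,0,-1],
])

```text
time_s: 14.35
position: [0.4321, 0.1546, 0.0094]
tool_rot: [[1.0, 0.001, 0.001], [0.001, -1.0, -0.0], [0.001, 0.0, -1.0]]
ft_force: [0.2, -5.0, 2.2]
grip_width: -0.0001
gripper_force: 2.6
```

Request:
move_arm([
  [0,0,0,0,-0.6,0,-1],
])

```text
time_s: 14.45
position: [0.4321, 0.1605, 0.0094]
tool_rot: [[1.0, 0.001, 0.001], [0.001, -1.0, -0.0], [0.001, 0.0, -1.0]]
ft_force: [-0.6, -6.2, 1.5]
grip_width: 0.0
gripper_force: 2.7
```

Request:
move_arm([
  [0,0,0,0,-0.6,0,-1],
])

```text
time_s: 14.55
position: [0.4321, 0.1665, 0.0093]
tool_rot: [[1.0, 0.001, 0.0], [0.001, -1.0, -0.0], [0.0, 0.0, -1.0]]
ft_force: [0.5, -5.3, 0.7]
grip_width: 0.0
gripper_force: 2.7
```

C drags at about 5 N, so it grips, and B at about 2 N is the slick one. C goes right, to the peg rail.

Request:
move_arm([
  [0,0,0,0,1.2,0,-1],
  [0,0,0,0,2.4,0,-1],
  [0,0,0,0,5,0,-1],
  [0,0,0,0,8,0,-1],
  [0,0,0,0,11,0,-1],
])

```text
time_s: 15.05
position: [0.4316, 0.0548, 0.0092]
tool_rot: [[1.0, -0.0, -0.0], [-0.0, -1.0, 0.001], [-0.0, -0.001, -1.0]]
ft_force: [0.9, 4.5, 0.2]
grip_width: -0.0003
gripper_force: 1.9
```

Request:
move_arm([
  [0,0,0,0,3,0,-1],
  [0,0,0,0,6,0,-1],
  [0,0,0,0,9,0,-1],
  [0,0,0,0,12,0,-1],
  [0,0,0,0,15,0,-1],
])

```text
time_s: 15.55
position: [0.431, -0.0952, 0.0091]
tool_rot: [[1.0, -0.001, -0.001], [-0.001, -1.0, 0.002], [-0.001, -0.002, -1.0]]
ft_force: [0.1, 5.3, 0.5]
grip_width: -0.0002
gripper_force: 2.4
```

Request:
move_arm([
  [0,0,0,0,1.5,0,-1],
  [0,0,0,0,2.8,0,-1],
  [0,0,0,0,3.8,0,-1],
  [0,0,0,0,4.6,0,-1],
  [0,0,0,0,5.2,0,-1],
])

```text
time_s: 16.05
position: [0.4319, -0.1461, 0.0091]
tool_rot: [[1.0, 0.001, -0.0], [0.001, -1.0, 0.0], [-0.0, -0.0, -1.0]]
ft_force: [0.2, 3.9, -0.4]
grip_width: -0.0001
gripper_force: 1.8
```

Request:
move_arm([
  [0,0,0,0,0.4,0,-1],
  [0,0,0,0,0.8,0,-1],
  [0,0,0,0,1.1,0,-1],
])

```text
time_s: 16.35
position: [0.4321, -0.1569, 0.0091]
tool_rot: [[1.0, 0.001, -0.0], [0.001, -1.0, 0.0], [-0.0, -0.0, -1.0]]
ft_force: [-0.1, 3.5, -0.1]
grip_width: -0.0
gripper_force: 1.6
```

Request:
move_arm([
  [0,0,0,0,0.2,0,-1],
  [0,0,0,0,0.4,0,-1],
])

```text
time_s: 16.55
position: [0.4321, -0.1609, 0.0092]
tool_rot: [[1.0, 0.001, -0.0], [0.001, -1.0, 0.0], [-0.0, -0.0, -1.0]]
ft_force: [0.9, 3.1, 0.1]
grip_width: 0.0004
gripper_force: 1.6
```

Request:
move_arm([
  [0,0,0,0,0.2,0,-1],
  [0,0,0,0,0.4,0,-1],
  [0,0,0,0,0.6,0,-1],
])

```text
time_s: 16.85
position: [0.4321, -0.167, 0.0092]
tool_rot: [[1.0, 0.001, -0.0], [0.001, -1.0, -0.0], [-0.0, 0.0, -1.0]]
ft_force: [0.6, 4.2, -0.5]
grip_width: 0.0002
gripper_force: 1.6
```

Request:
move_arm([
  [0,0,0,0,0.2,0,-1],
  [0,0,0,0,0.4,0,-1],
])

```text
time_s: 17.05
position: [0.4321, -0.171, 0.0092]
tool_rot: [[1.0, 0.0, -0.0], [0.0, -1.0, -0.0], [-0.0, 0.0, -1.0]]
ft_force: [-0.1, 3.6, 0.2]
grip_width: -0.0
gripper_force: 1.5
```

Request:
move_arm([
  [0,0,0,0,0.2,0,-1],
])

```text
time_s: 17.15
position: [0.4321, -0.173, 0.0092]
tool_rot: [[1.0, 0.0, -0.0], [0.0, -1.0, 0.0], [-0.0, -0.0, -1.0]]
ft_force: [0.8, 4.3, -0.5]
grip_width: 0.0001
gripper_force: 1.5
```

Request:
move_arm([
  [0,0,0,0,0.2,0,-1],
])

```text
time_s: 17.25
position: [0.4321, -0.1751, 0.0092]
tool_rot: [[1.0, 0.0, -0.0], [0.0, -1.0, -0.0], [-0.0, 0.0, -1.0]]
ft_force: [-0.1, 3.2, -0.7]
grip_width: -0.0001
gripper_force: 1.5
```

Request:
move_arm([
  [0,0,0,0,0.2,0,-1],
  [0,0,0,0,0.3,0,-1],
])

```text
time_s: 17.45
position: [0.4318, -0.177, 0.009]
tool_rot: [[1.0, -0.0, -0.001], [-0.0, -1.0, 0.002], [-0.001, -0.002, -1.0]]
ft_force: [2.7, 13.4, 1.4]
grip_width: -0.0002
gripper_force: 5.9
```

Request:
move_arm([
  [0,0,0,0,0.2,0,-1],
  [0,0,0,0,0.3,0,-1],
])

```text
time_s: 17.65
position: [0.4316, -0.1777, 0.0089]
tool_rot: [[1.0, -0.001, -0.001], [-0.001, -1.0, 0.006], [-0.001, -0.006, -1.0]]
ft_force: [7.5, 26.5, 3.5]
grip_width: -0.0004
gripper_force: 12.6
```

Request:
move_arm([
  [0,0,0,0,0.2,0,-1],
])

```text
time_s: 17.75
position: [0.4314, -0.1782, 0.0088]
tool_rot: [[1.0, -0.001, -0.002], [-0.001, -1.0, 0.009], [-0.002, -0.009, -1.0]]
ft_force: [11.6, 38.7, 7.6]
grip_width: -0.0
gripper_force: 18.7
```

```bash
python3 - <<'E'
from h import *
p=env.get_image("wrist"); cv2.imwrite("pics/w3.png",p["color"][:,:,::-1])
E
```

```text
(no output)
```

View pics/w3.png

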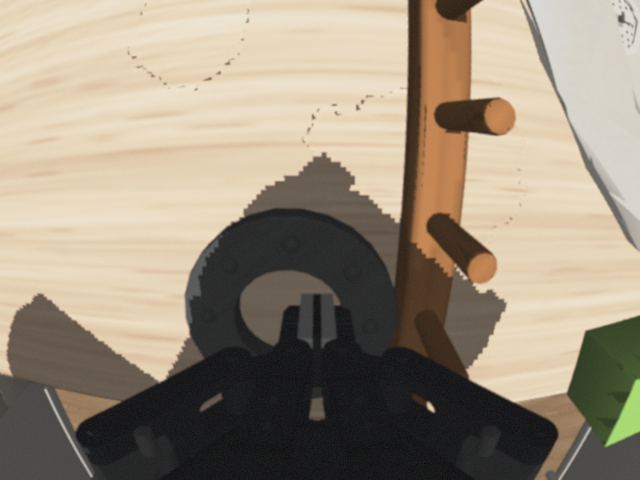

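The ring sits against the rail at about (397,300), and the force jump confirms contact. I'll back off and fetch B.

Request:
move_arm([
  [0,0,0,0,-0.8,0,-1],
  [0,0,0,0,-1.4,0,-1],
  [0,0,0,0,-1.4,-2,-1],
  [0,0,0,0,-1.4,-5,-1],
  [0,0,0,1.5,-5,-8,-1],
])

```text
time_s: 18.3
position: [0.4472, -0.1358, 0.0903]
tool_rot: [[1.0, -0.004, 0.001], [-0.004, -1.0, -0.002], [0.001, 0.002, -1.0]]
ft_force: [1.3, 0.3, -0.1]
grip_width: 0.0004
gripper_force: 0.0
```

Request:
move_arm([
  [0,0,0,2,-4.5,-2,-1],
  [0,0,0,4,-9,-2,-1],
  [0,0,0,6,-13.5,-2,-1],
  [0,0,0,8,-18,-2,-1],
  [0,0,0,9.9,-21,-2,-1],
])

```text
time_s: 18.8
position: [0.5469, 0.0796, 0.1095]
tool_rot: [[1.0, 0.002, 0.002], [0.002, -1.0, -0.001], [0.002, 0.001, -1.0]]
ft_force: [1.1, -1.2, 0.5]
grip_width: -0.0001
gripper_force: 0.0
```

```bash
python3 - <<'E'
from h import *
p=env.get_image("wrist"); s=env.observe();print(s["position"],s["ft_force"])
for r in env.outline_of("trivet_1",p)[:4]: print(r["conf"],r["bbox"],circ(p,r))
E
```

```text
[0.54912651 0.08249818 0.1095441 ] [-1.66942577  2.62998506 -0.16743257]
0.93 [319.5, 237.2, 134.6, 131.9] ((0.5483229160308838, 0.0771990641951561), 0.04642343148589134)
0.74 [607.0, 125.5, 61.4, 109.1] ((0.6459292769432068, -0.16157691180706024), 0.04883405566215515)
0.6 [568.4, 352.8, 79.5, 87.0] ((0.4355081617832184, -0.15766005218029022), 0.052231866866350174)
```

Request:
move_arm([
  [0,0,0,0,0,4,-1],
  [0,0,0,0,0,7,-1],
  [0,0,0,0,0,8.7,-1],
  [0,0,0,0,0,9.6,-1],
  [0,0,0,0,0,10,-1],
])

```text
time_s: 19.4
position: [0.546, 0.0764, 0.0088]
tool_rot: [[1.0, -0.0, -0.0], [-0.0, -1.0, -0.0], [-0.0, 0.0, -1.0]]
ft_force: [0.0, -0.7, 0.7]
grip_width: 0.0004
gripper_force: 0.0
```

Request:
move_arm([
  [0,0,0,0,-1,0,-1],
  [0,0,0,0,-2.2,0,-1],
  [0,0,0,0,-3.6,0,-1],
  [0,0,0,0,-5,0,-1],
  [0,0,0,0,-6.4,0,-1],
])

```text
time_s: 19.9
position: [0.5461, 0.1427, 0.0097]
tool_rot: [[1.0, 0.001, 0.001], [0.001, -1.0, -0.0], [0.001, 0.0, -1.0]]
ft_force: [-0.9, -2.7, 3.0]
grip_width: -0.0001
gripper_force: 1.5
```

Request:
move_arm([
  [0,0,0,0,-1.4,0,-1],
  [0,0,0,0,-2.8,0,-1],
  [0,0,0,0,-4.2,0,-1],
  [0,0,0,0,-5.6,0,-1],
  [0,0,0,0,-7,0,-1],
])

```text
time_s: 20.4
position: [0.5459, 0.2123, 0.0093]
tool_rot: [[1.0, 0.0, 0.0], [0.0, -1.0, -0.0], [0.0, 0.0, -1.0]]
ft_force: [0.2, -3.1, 4.3]
grip_width: -0.0001
gripper_force: 2.1
```

Request:
move_arm([
  [0,0,0,0,-1,0,-1],
  [0,0,0,0,-1.7,0,-1],
  [0,0,0,0,-2.3,0,-1],
  [0,0,0,0,-2.8,0,-1],
  [0,0,0,0,-3.2,0,-1],
])

```text
time_s: 20.9
position: [0.5458, 0.2433, 0.009]
tool_rot: [[1.0, 0.0, -0.0], [0.0, -1.0, -0.0], [-0.0, 0.0, -1.0]]
ft_force: [-0.6, -1.9, 1.7]
grip_width: 0.0001
gripper_force: 1.3
```

Request:
move_arm([
  [0,0,0,0,-0.3,0,-1],
  [0,0,0,0,-0.6,0,-1],
  [0,0,0,0,-0.9,0,-1],
])

```text
time_s: 21.2
position: [0.5459, 0.2522, 0.0091]
tool_rot: [[1.0, 0.0, -0.0], [0.0, -1.0, -0.0], [-0.0, 0.0, -1.0]]
ft_force: [0.2, -1.3, 0.7]
grip_width: 0.0003
gripper_force: 1.1
```

Request:
move_arm([
  [0,0,0,0,-0.3,0,-1],
  [0,0,0,0,-0.6,0,-1],
  [0,0,0,0,-0.9,0,-1],
])

```text
time_s: 21.5
position: [0.5458, 0.2614, 0.0091]
tool_rot: [[1.0, 0.0, -0.0], [0.0, -1.0, 0.0], [-0.0, -0.0, -1.0]]
ft_force: [0.4, -0.5, 1.2]
grip_width: 0.0001
gripper_force: 1.0
```

Request:
move_arm([
  [0,0,0,0,-0.2,0,-1],
  [0,0,0,0,-0.4,0,-1],
])

```text
time_s: 21.7
position: [0.5459, 0.2653, 0.0091]
tool_rot: [[1.0, 0.0, -0.0], [0.0, -1.0, -0.0], [-0.0, 0.0, -1.0]]
ft_force: [0.4, -1.5, 0.8]
grip_width: -0.0
gripper_force: 1.0
```

Request:
move_arm([
  [0,0,0,0,-0.2,0,-1],
  [0,0,0,0,-0.4,0,-1],
])

```text
time_s: 21.9
position: [0.5459, 0.2693, 0.0092]
tool_rot: [[1.0, 0.0, -0.0], [0.0, -1.0, -0.0], [-0.0, 0.0, -1.0]]
ft_force: [-0.1, -2.3, 0.2]
grip_width: 0.0001
gripper_force: 1.0
```

Request:
move_arm([
  [0,0,0,0,-0.2,0,-1],
])

```text
time_s: 22.0
position: [0.5459, 0.2713, 0.0092]
tool_rot: [[1.0, 0.0, -0.0], [0.0, -1.0, 0.0], [-0.0, -0.0, -1.0]]
ft_force: [0.5, -2.3, 0.4]
grip_width: 0.0001
gripper_force: 1.0
```

Request:
move_arm([
  [0,0,0,0,-0.2,0,-1],
])

```text
time_s: 22.1
position: [0.5459, 0.2733, 0.0092]
tool_rot: [[1.0, 0.0, 0.0], [0.0, -1.0, 0.0], [0.0, -0.0, -1.0]]
ft_force: [-0.5, -2.1, 0.4]
grip_width: 0.0003
gripper_force: 1.0
```

Request:
move_arm([
  [0,0,0,0,-0.2,0,-1],
])

```text
time_s: 22.2
position: [0.5459, 0.2753, 0.0092]
tool_rot: [[1.0, 0.0, -0.0], [0.0, -1.0, -0.0], [-0.0, 0.0, -1.0]]
ft_force: [-0.2, -2.0, 0.7]
grip_width: -0.0004
gripper_force: 1.0
```

Request:
move_arm([
  [0,0,0,0,-0.2,0,-1],
])

```text
time_s: 22.3
position: [0.5459, 0.2773, 0.0092]
tool_rot: [[1.0, 0.0, -0.0], [0.0, -1.0, -0.0], [-0.0, 0.0, -1.0]]
ft_force: [0.1, -1.8, 0.4]
grip_width: -0.0001
gripper_force: 1.0
```

Request:
move_arm([
  [0,0,0,0,-0.2,0,-1],
])

```text
time_s: 22.4
position: [0.5459, 0.2793, 0.0092]
tool_rot: [[1.0, 0.0, -0.0], [0.0, -1.0, 0.0], [-0.0, -0.0, -1.0]]
ft_force: [-0.5, -1.5, 0.7]
grip_width: 0.0001
gripper_force: 1.0
```

Request:
move_arm([
  [0,0,0,0,-0.2,0,-1],
])

```text
time_s: 22.5
position: [0.5459, 0.2812, 0.0092]
tool_rot: [[1.0, 0.0, -0.0], [0.0, -1.0, -0.0], [-0.0, 0.0, -1.0]]
ft_force: [-0.4, -6.5, -0.4]
grip_width: 0.0004
gripper_force: 3.2
```

Request:
move_arm([
  [0,0,0,0,-0.2,0,-1],
])

```text
time_s: 22.6
position: [0.5458, 0.2818, 0.0091]
tool_rot: [[1.0, 0.001, -0.001], [0.001, -1.0, -0.003], [-0.001, 0.003, -1.0]]
ft_force: [0.1, -16.8, 3.0]
grip_width: -0.0001
gripper_force: 7.7
```

Request:
move_arm([
  [0,0,0,0,-0.2,0,-1],
])

```text
time_s: 22.7
position: [0.5458, 0.2823, 0.009]
tool_rot: [[1.0, 0.001, -0.002], [0.001, -1.0, -0.006], [-0.002, 0.006, -1.0]]
ft_force: [-0.8, -24.1, 2.7]
grip_width: -0.0001
gripper_force: 11.8
```

Request:
move_arm([
  [0,0,0,0,0.3,0,-1],
  [0,0,0,0,0.6,0,-1],
  [0,0,0,0,1.2,0,-1],
  [0,0,0,0,1.2,-1.5,-1],
  [0,0,0,0,1.2,-5,-1],
])

```text
time_s: 23.2
position: [0.5445, 0.2727, 0.0573]
tool_rot: [[1.0, 0.0, -0.006], [0.0, -1.0, -0.001], [-0.006, 0.001, -1.0]]
ft_force: [0.0, -0.2, 0.2]
grip_width: -0.0001
gripper_force: 0.0
```

Request:
move_arm([
  [0,0,0,0,0,-4,-1],
  [0,0,0,-1,4,-8,-1],
  [0,0,0,-3,8,-11,-1],
  [0,0,0,-5,12,-14,-1],
  [0,0,0,-7,16,-16,-1],
])

```text
time_s: 23.7
position: [0.4808, 0.1232, 0.2146]
tool_rot: [[1.0, 0.001, 0.002], [0.001, -1.0, 0.0], [0.002, -0.0, -1.0]]
ft_force: [1.0, -0.4, -0.1]
grip_width: -0.0003
gripper_force: 0.0
```

Request:
move_arm([
  [0,0,0,-2,4,-1,-1],
  [0,0,0,-4,8,-2,-1],
  [0,0,0,-6,11,-2,-1],
  [0,0,0,-8,13,-2,-1],
  [0,0,0,-8,13,-2,-1],
])

```text
time_s: 24.2
position: [0.3999, -0.0072, 0.2333]
tool_rot: [[1.0, -0.003, 0.0], [-0.003, -1.0, -0.0], [0.0, 0.0, -1.0]]
ft_force: [0.7, 0.3, 0.8]
grip_width: 0.0
gripper_force: 0.0
```

```bash
python3 - <<'E'
from h import *
p=env.get_image("top"); s=env.observe();print(s["position"],s["ft_force"],s["time_s"])
for r in env.outline_of("trivet_1",p)[:4]: print(r["conf"],r["bbox"],circ(p,r,ground))
a=p["color"][130:370,140:480,::-1]; b=env.get_image("wrist")["color"][:,:,::-1]
cv2.imwrite("pics/end.png",np.vstack([cv2.resize(a,(480,339)),cv2.resize(b,(480,260),interpolation=cv2.INTER_AREA)]))
E
```

```text
[ 0.40101636 -0.00645175  0.23337881] [0.49253149 0.57910356 0.05544993] 24.25
0.79 [220.6, 229.1, 34.1, 31.0] ((0.5436146855354309, 0.2678116261959076), 0.04856894537806511)
0.64 [361.4, 297.8, 35.5, 32.5] ((0.43043753504753113, -0.1669091284275055), 0.04844311624765396)
0.63 [375.5, 227.2, 31.4, 27.9] ((0.6444680690765381, -0.16974684596061707), 0.0476858988404274)
```

View pics/end.png

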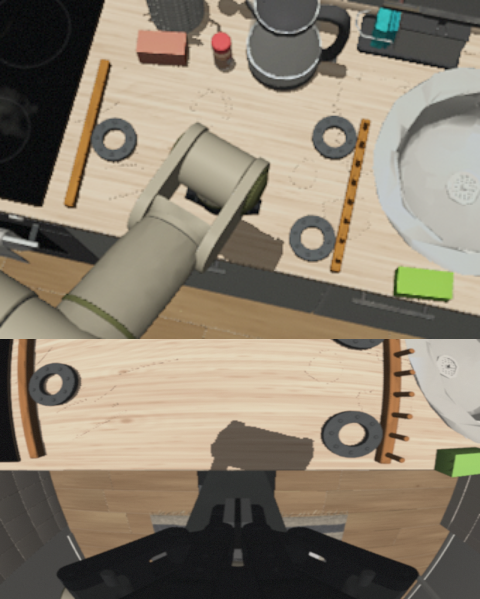

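The top view shows all three rings touching their rails. The slick one is left at (114,139) against the plain rail, the two gripping ones are right at (333,137) and (312,238), and the boxes and jar are in place.

```bash
python3 -c "
from rig import env
print(env.close_job())"
```

```text
the job is handed in; nothing more can be done
None
```

The job is handed in: the far and near trivets dragged hardest (about 4–5 N), so I slid them against the dowel rail, and the middle one (about 2 N, above the stated 0.5–1.3 N slick range but clearly the lowest) went against the plain rail.

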